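Load the tin label jig and hold its clamp plunger at the third click

ROBOT

A 7-joint arm with a two-finger parallel gripper is mounted at the origin on the work surface. World frame = base frame: x ahead of the robot, y to its left, z up, the work surface at z = 0. Lengths are in m, angles in rad, forces in N, time in s.
With the tool pointing down it reaches from about 0.4 to 0.875 m from the base axis. Payload 19.3 kg.
Tool frame: the origin (TCP) lies on the centre line of the jaws, within the pads' length; the fingertips stand 11 mm ahead of it and the grasp point (between the pads) lies 8 mm behind it; y points along the fingers, x is the direction in which the jaws open and shut, and the axes are right-handed (so a half turn about y gives the same grasp; the last joint's range is limited). The gripper opens to 85 mm and grips with 20 to 120 N. Pads are 22 mm wide; open, the fingers measure 114 mm over their backs; the gripper's body (76 mm by 85 mm) begins 54 mm behind the grasp point. The pads swing forward as they close: fully open they stand 13 mm farther back than shut.
Start: joints at [-1.418, 0.521, -0.036, 1.599, 0.021, 1.021, -0.113], TCP at [0.138, 0.61, 0.242] pointing down, gripper open.
Joint ranges: [-2.91, 2.91], [-0.3, 2.13], [-1.5, 1.42], [0.17, 2.43], [-1.26, 4.41], [0.16, 1.93], [-2.52, 2.52]. Speed limits (rad/s): [1.89, 1.89, 2.39, 2.39, 3.01, 3.01, 3.01].

INTERFACE

Orientations are given as [roll, pitch, yaw] about the fixed x, y, z axes, in that order (R = Rz(yaw) Ry(pitch) Rx(roll)).
In Python, from workcell import monitor, cams, bot gives the robot as it stands.
- The arm moves only by the tool send_rows, never from a script. Its argument "series" is text: rows parted by semicolons, each of 7 numbers parted by spaces: the turn, a rotation vector about the tool's x, y, z in rad, then the shift along the tool's x, y, z in mm, then the opening, from 0 (shut) to 1 (fully open). In form: ax ay az tx ty tz claw; .... A call has 1 to 20 rows; each row is the pose to reach, as a shift and turn from the pose commanded when the call began, along the tool's axes at that moment; what a row does not reach only later rows make up. A row lasts 1/12 s, in which the tool goes at most 41.7 mm and 7.16 degrees, less where a joint would pass 70% of its speed; a pose out of reach is approached as far as the arm can. A call with a gripper value outside its range is refused whole. The fingers move at their own pace and stop on an object; "force" is the grip in N (left out, the last holds). Time passes only in rows, so rows that repeat a pose let the fingers close. It gives the time, the measured TCP pose, the force and the opening at its end, in the units of the state.
- monitor.observe(): the state, without advancing time (a new reading comes with each control period).
- cams.grab_frame(name): name is "side" or "top" or "wrist"; returns the picture (384x512x3 uint8, red, green, blue); there is no depth.
- cams.get_calibration(name): a dict with "mtx" (3x3 intrinsics, pixels), "origin" and "attitude" of the camera in the world. Camera axes: x right, y down, z forward; pixel columns grow to the right and rows downward; lengths in m; the calibration is good to about 2 mm. A picture is of the moment at which its call begins: read the wrist's pose just before it. get_calibration takes no time and is no camera call; for the wrist camera it gives the pose at the moment of the call.
- bot.job_done(): hands the job in, once; it reports no verdict.
The state is a dict: "clock": time; "qpos": joint angles; "qd": joint speeds; "joint_efforts": joint torques, N m; "position": TCP position; "tool_rot": TCP orientation; "force": force on the tool from outside, world axes, zero at the start; "moment": the same for the moment, N m; "grip_width": finger opening in m.
Only numpy, scipy, OpenCV 4.12 (cv2) and the standard library are available. Lean on these libraries where they do the work, as an engineer would, in place of code of your own. Each camera call takes 0.05 s, during which the arm holds its last target.

TASK

Load the tin label jig in order: stand the green tin upright and fully down in the two-dot pocket first, then the red tin in the three-dot pocket, setting them in rather than dropping them. Then press the jig's red spring plunger down past its first and second clicks to the third, all the way down, and hold it there against its spring: the job finishes while you are still holding it down. Leave the blue tin seated in the one-dot pocket, and do not move the white tin or the coffee cup.

Things in the scene. Friction and masses are not known exactly. Their poses are not given: they have to be found in the camera images.
- jig: Aluminium label jig fixed to the counter, base plate 130 (x) by 350 (y) by 16 mm; origin at the centre of its underside, y along the row, z up. Pockets one, two, three at x, y = (-5, 130), (-5, 45), (-5, -40) mm, marked by 1, 2, 3 small black dots on the plate on the pockets' -x side (nearer the robot). The plunger stands at (0, -135) on a blue housing 60 x 60 mm, its top 72 mm above the counter.
- clamp: Blue bar with a black pad per pocket, along the +x side (away from the robot) of the pockets, axes as the jig's; top 28.5 mm above the counter, pads 12 mm clear of a seated tin; origin 53 mm in +x from the pockets' centre line. It slides 12 mm up to the tins as the plunger goes down. Keep fingertips over 30 mm above the counter when placing tins.
- pocket1 (a point): Centre of the floor of the one-dot pocket, z up, axes as the jig's. The pocket is a round recess 61 mm across and 10 mm deep with a 3 mm chamfer; its floor is 6 mm above the counter, so a seated tin stands 6 to 72 mm above the counter. It already holds the blue tin.
- pocket2 (a point): Centre of the floor of the two-dot pocket (the middle one), z up, axes as the jig's. The pocket is a round recess 61 mm across and 10 mm deep with a 3 mm chamfer; its floor is 6 mm above the counter, so a seated tin stands 6 to 72 mm above the counter. Empty at the start.
- pocket3 (a point): Centre of the floor of the three-dot pocket (next to the plunger), z up, axes as the jig's. The pocket is a round recess 61 mm across and 10 mm deep with a 3 mm chamfer; its floor is 6 mm above the counter, so a seated tin stands 6 to 72 mm above the counter. Empty at the start.
- plunger_head: Red mushroom head of the plunger, 44 mm in diameter and 16 mm thick with a flat top; origin at the centre of its underside, z up; moves straight down with the plunger.
- plunger_top (a point): Centre of the flat top of the red plunger head, 130 mm above the counter at rest and 90 mm when the plunger is fully down.
- plunger (a joint): Plunger travel straight down, m: 0 at rest (up), clicks at 0.0133, 0.0267 and 0.040; the third, 0.040, is the end stop. Its spring pushes back with about 5 N at rest to 8 N at the bottom; the clicks add up to 3 N on the way into each (hardest near 4, 17 and 30 mm, peak about 11 N) and ease it as much just after; it comes all the way back up if let go.
- tin_green: Loose tin with a green label and a white band, steel rims and a green disc on its lid, 53 mm in diameter and 66 mm tall, 0.17 kg (may vary by a third), standing upright; origin at the centre of its underside, z up.
- tin_red: Loose tin with a red label and a white band, steel rims and a red disc on its lid, 53 mm in diameter and 66 mm tall, 0.17 kg (may vary by a third), standing upright; origin at the centre of its underside, z up.
- tin_blue: Tin with a blue label and a white band, already seated in the one-dot pocket, 53 mm in diameter and 66 mm tall, 0.17 kg (may vary by a third), standing upright; origin at the centre of its underside, z up. Leave it there.
- tin_white: Bystander: loose tin with a white label, 53 mm in diameter and 66 mm tall, 0.17 kg (may vary by a third), standing upright; origin at the centre of its underside, z up.
- cup: Bystander: closed yellow and brown coffee cup with a white lid, 72 mm across at the lid, 103 mm tall; origin at the centre of its underside.
Not all that is in view belongs to the job. Several things look just like the tin_red: the one meant starts farthest to the robot's right.

How it is judged:
On the way, in this order (a step that is already met when the one before it is completed fails the run):
1. the green tin stands seated in the two-dot pocket and is let go (horizontal distance between tin_green and pocket2 below 0.006 m and z of tin_green in the frame of pocket2 between -0.004 and 0.003 m and angle between tin_green's own z axis and vertical below 0.08 rad and contact force between the fingers and tin_green below 0.3 N), for 0.2 s.
2. then the red tin stands seated in the three-dot pocket and is let go (horizontal distance between tin_red and pocket3 below 0.006 m and z of tin_red in the frame of pocket3 between -0.004 and 0.003 m and angle between tin_red's own z axis and vertical below 0.08 rad and contact force between the fingers and tin_red below 0.3 N), for 0.2 s.
3. then the robot presses the plunger down to the third click (value of joint plunger above 0.0365 m and contact force between any of the fingers, the arm and plunger_head above 3 N), for 0.2 s.
At the end, for the whole second after the job is handed in: Plunger at the third click (over 36.5 of 40 mm), robot pushing its head with over 3 N, through the last second; blue, green, red tins in pockets one, two, three, untouched by the fingers, within 6 mm of centre, at most 3 mm off the floor, tilt under 0.08 rad. Bystanders in place (all of step 1 and all of step 2 and all of step 3 and horizontal distance between tin_blue and pocket1 below 0.006 m and z of tin_blue in the frame of pocket1 between -0.004 and 0.003 m and angle between tin_blue's own z axis and vertical below 0.08 rad and contact force between the fingers and tin_blue below 0.3 N and distance of each of tin_white, cup from where it was at the start of the episode below 0.02 m); the arm keeps its last pose, push and grip.
It fails at once if the white tin or the coffee cup is moved more than 20 mm or tipped (distance of any of tin_white, cup from where it was at the start of the episode above 0.02 m or angle between any of tin_white, cup's own z axis and vertical above 0.3 rad).
It fails at once if the blue tin is taken out of its pocket (z of tin_blue in the frame of pocket1 above 0.008 m or distance of tin_blue from where it was at the start of the episode above 0.012 m).
It fails at once if the green tin is dropped (falls freely at over 0.7 m/s) (linear speed of tin_green above 0.7 m/s and contact force between the fingers and tin_green below 0.05 N).
It fails at once if the red tin is dropped (falls freely at over 0.7 m/s) (linear speed of tin_red above 0.7 m/s and contact force between the fingers and tin_red below 0.05 N).
It also fails if it takes over 72 s, if anything falls off the work surface, if the arm or the gripper's body presses on something with over 40 N, if the wrist force passes 120 N, or if a joint passes its speed limit or range.

## Working session

There is one attempt and no reset: what is moved stays moved. The work goes in short steps, Python scripts to look and compute and a tool call to move; the robot and the scene stay as the last step left them, time stands still between calls to the robot, and variables do not carry over. Pictures are saved under pics/ and viewed, and the job is handed in when it is done.

Besides the shell and the picture viewer there is one more tool, called after ">>>" as name(argument=value, ...) on one line, values as JSON. send_rows: Moves the arm, as the interface text tells. Its arguments: {"type":"object","properties":{"series":{"type":"string"},"force":{"type":"number"}},"required":["series"]}

```bash
mkdir -p pics; ls; python3 - <<'E'
from workcell import monitor,cams,bot
import cv2
print(monitor.observe())
for n in ["side","top","wrist"]:
    c=cams.get_calibration(n);print(n,c)
    cv2.imwrite(f"pics/{n}0.png",cams.grab_frame(n)[:,:,::-1])
E
```

```text
pics
{'clock': 0.0, 'qpos': array([-1.41819254,  0.52202061, -0.03631639,  1.59998793,  0.02120124,
        1.02109773, -0.11279943]), 'qd': array([-0.00103231, -0.00019277,  0.00043605, -0.00073064,  0.00098308,
        0.00157568, -0.00145475]), 'joint_efforts': array([ 1.77866223e-03, -9.27094889e+01,  1.98068999e+00, -3.69928694e+01,
        1.78394420e-02,  8.16714135e-03, -8.98228905e-05]), 'position': array([0.13807418, 0.6092326 , 0.24172892]), 'tool_rot': array([-1.57088303e+00,  1.12527349e-03,  1.34797384e+00]), 'force': array([-0.50692846,  0.05099987,  0.56674442]), 'moment': array([0.00355568, 0.03680831, 0.04460006]), 'grip_width': 0.08540283283936648}
side {'mtx': array([[351.73204772,   0.        , 256.98354759],
       [  0.        , 351.73204772, 188.35299931],
       [  0.        ,   0.        ,   1.        ]]), 'origin': array([0.52233656, 0.7463298 , 0.9287189 ]), 'attitude': array([-2.38731354,  0.0077508 , -3.12553194])}
top {'mtx': array([[466.46216019,   0.        , 267.28511074],
       [  0.        , 466.46216019, 194.85057457],
       [  0.        ,   0.        ,   1.        ]]), 'origin': array([ 0.24578926, -0.01575722,  1.48369515]), 'attitude': array([-2.9295096 ,  0.00330059, -1.60266253])}
wrist {'mtx': array([[292.97323669,   0.        , 258.08451127],
       [  0.        , 292.97323669, 191.45967671],
       [  0.        ,   0.        ,   1.        ]]), 'origin': array([0.05658797, 0.62939911, 0.37403856]), 'attitude': array([2.81360631e+00, 5.63399780e-04, 1.34796107e+00])}
```

View pics/side0.png

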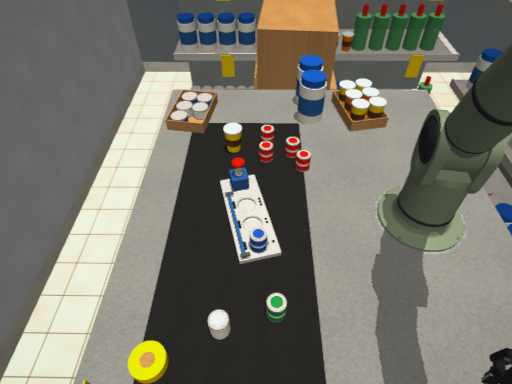

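View pics/top0.png

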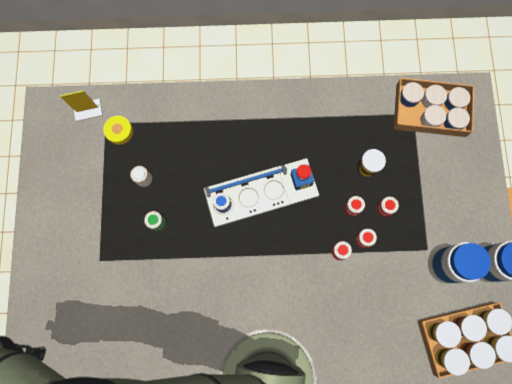

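View pics/wrist0.png

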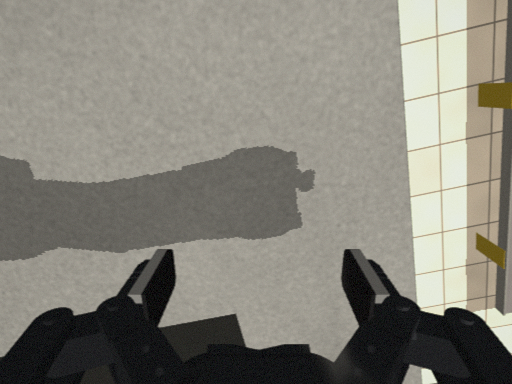

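Seen: top view has the green tin at (153,220), blue tin in the jig at (222,203), the plunger at (304,173) and four red tins, the rightmost at (390,205). The white tin is at (140,175) and the cup at (372,161). The wrist view shows empty counter only. Next I measure.

```bash
cat > h.py <<'E'
from workcell import monitor,cams,bot
import numpy as np,cv2
from scipy.spatial.transform import Rotation as R
def cast(c,uv,z):
    r=R.from_euler('xyz',c["attitude"]).as_matrix()
    d=r@np.linalg.inv(c["mtx"])@np.array([uv[0],uv[1],1.]);o=np.array(c["origin"])
    return o+d*(z-o[2])/d[2]
def blobs(img,kind,amin=20):
    hsv=cv2.cvtColor(img,cv2.COLOR_RGB2HSV);H,S,V=cv2.split(hsv)
    if kind=='red': m=((H<8)|(H>172))&(S>150)&(V>90)
    if kind=='green': m=(H>45)&(H<85)&(S>120)&(V>50)
    if kind=='blue': m=(H>100)&(H<125)&(S>140)&(V>60)
    if kind=='white': m=(S<40)&(V>170)
    m=m.astype(np.uint8)
    cs,_=cv2.findContours(m,cv2.RETR_EXTERNAL,cv2.CHAIN_APPROX_NONE)
    out=[]
    for c in cs:
        a=cv2.contourArea(c)
        if a>amin:
            M=cv2.moments(c);out.append((round(M['m10']/M['m00'],1),round(M['m01']/M['m00'],1),round(a),cv2.boundingRect(c)))
    return out
E
python3 - <<'E'
from h import *
for n in ["top","side"]:
    im=cv2.imread(f"pics/{n}0.png")[:,:,::-1].copy();c=cams.get_calibration(n)
    r=R.from_euler('xyz',c["attitude"]).as_matrix();print(n,r[:,2].round(2))
    for k in ['red','green','blue']:
        for b in blobs(im,k):
            print(n,k,b,[cast(c,b,z)[:2].round(4).tolist() for z in(.066,.072,.13)])
E
python3 - <<'E'
import cv2
a=cv2.imread('pics/top0.png')
cv2.imwrite('pics/topz.png',cv2.resize(a[150:270,190:410],None,fx=3.6,fy=3.6,interpolation=cv2.INTER_CUBIC))
a=cv2.imread('pics/side0.png')
cv2.imwrite('pics/sidez.png',cv2.resize(a[110:270,200:330],None,fx=3.7,fy=3.7,interpolation=cv2.INTER_CUBIC))
E
```

```text
top [ 0.21 -0.   -0.98]
top red (342.5, 249.7, 59, (338, 245, 10, 10)) [[0.3737, -0.2432], [0.3731, -0.2422], [0.3679, -0.2329]]
top red (367.5, 236.8, 60, (363, 233, 10, 9)) [[0.4104, -0.3219], [0.4097, -0.3206], [0.403, -0.3081]]
top red (389.6, 204.4, 62, (385, 200, 10, 10)) [[0.5085, -0.3979], [0.5074, -0.3963], [0.4967, -0.3807]]
top red (356.0, 203.9, 56, (352, 200, 9, 9)) [[0.5135, -0.2942], [0.5123, -0.2931], [0.5014, -0.2817]]
top red (303.6, 171.0, 132, (297, 165, 15, 13)) [[0.624, -0.1373], [0.6224, -0.1368], [0.6069, -0.1318]]
top green (152.4, 219.1, 57, (148, 215, 10, 9)) [[0.4863, 0.3349], [0.4853, 0.3335], [0.4754, 0.3191]]
top blue (439.1, 267.1, 155, (434, 250, 19, 32)) [[0.3123, -0.5298], [0.312, -0.5276], [0.3093, -0.5066]]
top blue (505.5, 258.9, 316, (498, 243, 14, 33)) [[0.3302, -0.7323], [0.3299, -0.7292], [0.3264, -0.6999]]
top blue (471.5, 261.7, 1116, (451, 243, 46, 37)) [[0.3252, -0.6289], [0.3248, -0.6263], [0.3216, -0.6012]]
top blue (220.6, 200.5, 55, (216, 196, 10, 10)) [[0.5378, 0.1245], [0.5366, 0.1239], [0.5247, 0.1182]]
top blue (300.4, 180.0, 127,
[... 4227 characters left out ...]
31, 16, 13)) [[0.7306, -1.2299], [0.7291, -1.2162], [0.7151, -1.0833]]
side blue (207.7, 37.6, 148, (199, 31, 17, 13)) [[0.8392, -1.2301], [0.837, -1.2164], [0.8157, -1.0835]]
side blue (188.1, 37.6, 155, (180, 31, 17, 13)) [[0.9504, -1.2303], [0.9474, -1.2166], [0.9186, -1.0837]]
side blue (245.8, 17.3, 124, (238, 12, 16, 11)) [[0.6348, -1.519], [0.634, -1.5032], [0.6264, -1.3509]]
side blue (225.6, 17.3, 126, (218, 12, 16, 11)) [[0.7603, -1.5195], [0.7586, -1.5038], [0.7426, -1.3514]]
side blue (205.4, 17.2, 122, (198, 12, 16, 11)) [[0.8863, -1.5216], [0.8838, -1.5058], [0.8593, -1.3534]]
side blue (184.8, 17.4, 121, (177, 12, 16, 11)) [[1.0145, -1.519], [1.011, -1.5033], [0.9779, -1.351]]
```

View pics/topz.png

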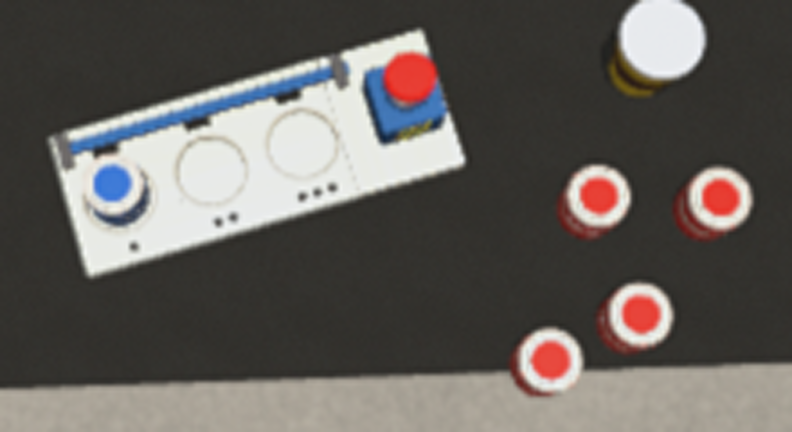

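View pics/sidez.png

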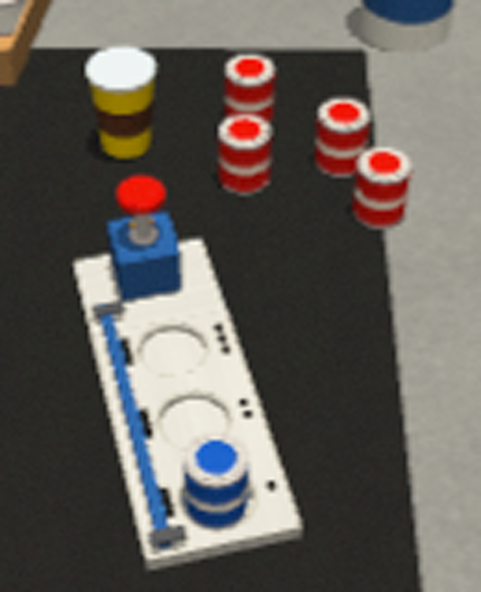

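Top and side agree within about 2 mm: red target (0.508,-0.398), green (0.486,0.336), blue (0.536,0.124). In the zoom, the jig's plate is a tilted white rectangle with pockets near (210,170) and (302,145). Next, the jig pose from the plate outline.

```bash
python3 - <<'E'
from h import *
res={}
for n in ["top","side"]:
    im=cv2.imread(f"pics/{n}0.png")[:,:,::-1].copy();c=cams.get_calibration(n)
    hsv=cv2.cvtColor(im,cv2.COLOR_RGB2HSV)
    m=((hsv[...,1]<45)&(hsv[...,2]>130)).astype(np.uint8)
    roi=np.zeros_like(m)
    if n=="top": roi[155:230,195:325]=1
    else: roi[165:265,215:285]=1
    cs,_=cv2.findContours(m*roi,cv2.RETR_EXTERNAL,cv2.CHAIN_APPROX_NONE)
    k=max(cs,key=cv2.contourArea);print(n,cv2.contourArea(k))
    P=np.array([cast(c,p[0],.016)[:2] for p in cv2.convexHull(k)],np.float32)
    (cx,cy),(w,h),a=cv2.minAreaRect(P);print(cx,cy,w,h,a)
    box=cv2.boxPoints(((cx,cy),(w,h),a));print(box.round(4))
E
```

```text
top 3143.0
0.5727857947349548 -0.00088520348072052 0.13211236894130707 0.35148826241493225 15.084653854370117
[[ 0.4633  0.1516]
 [ 0.5547 -0.1878]
 [ 0.6823 -0.1534]
 [ 0.5908  0.186 ]]
side 2490.5
0.5732553601264954 0.002209797501564026 0.13169126212596893 0.35086315870285034 14.888531684875488
[[ 0.4645  0.1548]
 [ 0.5547 -0.1843]
 [ 0.682  -0.1504]
 [ 0.5918  0.1887]]
```

```bash
cat >> h.py <<'E'
def go(p,yaw):
    s=monitor.observe();Rm=R.from_euler('xyz',s["tool_rot"])
    T=R.from_euler('xyz',[-np.pi/2,0,yaw])
    print("clock",round(s["clock"],2),"pos",s["position"].round(4),"rot",s["tool_rot"].round(3),"F",s["force"].round(1),"w",round(s["grip_width"],4))
    print("turn",(Rm.inv()*T).as_rotvec().round(3),"shift mm",(Rm.inv().apply(np.array(p)-s["position"])*1000).round(1))
E
python3 - <<'E'
from h import *
c=cams.get_calibration("top");print("white",cast(c,(139,173),.066),"cup",cast(c,(373.5,160),.103))
go([.486,.3355,.18],.262)
E
```

```text
white [0.63440671 0.38001402 0.066     ] cup [ 0.64200214 -0.35059431  0.103     ]
clock 0.15 pos [0.1381 0.6093 0.2419] rot [-1.571e+00  1.000e-03  1.348e+00] F [-0.3  0.4  0.7] w 0.0856
turn [ 1.000e-03  1.086e+00 -1.000e-03] shift mm [-190.1   62.1 -399.8]
```

>>> send_rows(series="0 1.086 0 -190 62 -400 1;0 1.086 0 -190 62 -400 1;0 1.086 0 -190 62 -400 1;0 1.086 0 -190 62 -400 1;0 1.086 0 -190 62 -400 1;0 1.086 0 -190 62 -400 1;0 1.086 0 -190 62 -400 1;0 1.086 0 -190 62 -400 1;0 1.086 0 -190 62 -400 1;0 1.086 0 -190 62 -400 1;0 1.086 0 -190 62 -400 1;0 1.086 0 -190 62 -400 1;0 1.086 0 -190 62 -400 1;0 1.086 0 -190 62 -400 1;0 1.086 0 -190 62 -400 1;0 1.086 0 -190 62 -400 1;0 1.086 0 -190 62 -400 1;0 1.086 0 -190 62 -400 1", force=40)

```text
clock: 1.65
position: [0.4858, 0.3364, 0.1804]
tool_rot: [-1.571, -0.0, 0.263]
force: [-0.2, -0.8, -0.5]
grip_width: 0.0857
```

```bash
python3 - <<'E'
from h import *
c=cams.get_calibration("wrist");im=cams.grab_frame("wrist")
cv2.imwrite("pics/w1.png",im[:,:,::-1])
for b in blobs(im,'green',100): print(b,cast(c,b,.066))
go([.486,.3355,.045],.262)
E
```

```text
(258.5, 190.4, 950, (241, 173, 36, 35)) [0.4856031  0.33836475 0.066     ]
(259.3, 160.2, 123, (235, 156, 50, 18)) [0.47914536 0.36494187 0.066     ]
clock 1.7 pos [0.4859 0.3363 0.1804] rot [-1.571 -0.     0.263] F [ 0.2  0.5 -0.4] w 0.0855
turn [-0.     0.001  0.   ] shift mm [ -0.2 135.4  -0.8]
```

View pics/w1.png

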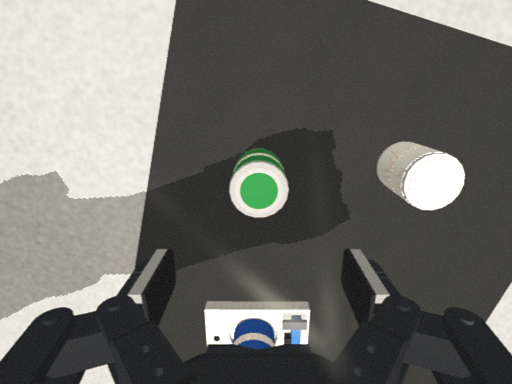

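Green disc at (258,190), centred between the fingers and within 2 mm of the earlier estimates. White tin is well to the right at (434,180). Descend and close.

>>> send_rows(series="0 0 0 0 35 0 1;0 0 0 0 70 0 1;0 0 0 0 105 0.5 1;0 0 0 0 125 0.5 1;0 0 0 0 136 0.5 1;0 0 0 0 136 0.5 1;0 0 0 0 136 0.5 0.8;0 0 0 0 136 0.5 0.6;0 0 0 0 136 0.5 0.5;0 0 0 0 136 0.5 0.4;0 0 0 0 136 0.5 0.4;0 0 0 0 136 0.5 0.4;0 0 0 0 136 0.5 0.4;0 0 0 0 136 0.5 0.4;0 0 0 0 136 0.5 0.4;0 0 0 0 136 0.5 0.4", force=40)

```text
clock: 3.03
position: [0.4868, 0.3369, 0.0461]
tool_rot: [-1.57, -0.002, 0.262]
force: [-1.5, -0.5, 8.4]
grip_width: 0.0519
```

```bash
python3 - <<'E'
from h import *
c=cams.get_calibration("side");im=cams.grab_frame("side")
for b in blobs(im,'green',40): print(b,cast(c,b,.066))
cv2.imwrite("pics/s1.png",im[:,:,::-1]);
im=cams.grab_frame("wrist");cv2.imwrite("pics/w2.png",im[:,:,::-1])
go([.5565,.0427,.2],.262)
E
```

```text
(276.5, 302.5, 71, (271, 298, 11, 10)) [0.48524049 0.33920229 0.066     ]
(378.6, 30.7, 372, (369, 13, 21, 37)) [-0.14058617 -1.3200482   0.066     ]
(361.1, 29.9, 320, (353, 13, 19, 36)) [-0.04204249 -1.33130259  0.066     ]
clock 3.13 pos [0.4868 0.3369 0.0461] rot [-1.57  -0.002  0.262] F [-1.6 -0.9  9.5] w 0.0517
turn [-0.001 -0.     0.002] shift mm [  -8.5 -154.3 -302. ]
```

View pics/w2.png

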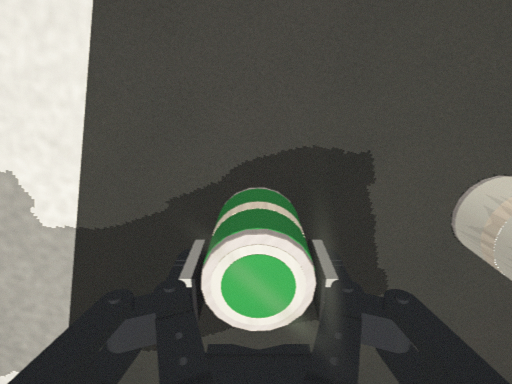

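The lid sits centred between the pads at (258,286), with a 52 mm grip width. Lift and carry above pocket two.

>>> send_rows(series="0 0 0 0 -20 0 0.4;0 0 0 0 -50 0 0.4;0 0 0 0 -80 0 0.4;0 0 0 0 -110 0 0.4;0 0 0 -1 -130 -25 0.4;0 0 0 -2 -130 -55 0.4;0 0 0 -3 -130 -85 0.4;0 0 0 -4 -130 -115 0.4;0 0 0 -5 -130 -145 0.4;0 0 0 -6 -130 -175 0.4;0 0 0 -7 -130 -205 0.4;0 0 0 -8 -130 -235 0.4;0 0 0 -9 -130 -265 0.4;0 0 0 -9 -130 -290 0.4;0 0 0 -9 -130 -302 0.4;0 0 0 -9 -130 -302 0.4;0 0 0 -9 -130 -302 0.4")

```text
clock: 4.55
position: [0.5557, 0.0423, 0.1749]
tool_rot: [-1.57, -0.001, 0.261]
force: [-1.5, 0.3, -1.9]
grip_width: 0.0517
```

```bash
python3 - <<'E'
from h import *
s=monitor.observe();c=cams.get_calibration("wrist");im=cams.grab_frame("wrist");cv2.imwrite("pics/w3.png",im[:,:,::-1])
for b in blobs(im,'green',200): print(b,cast(c,b,s["position"][2]+.020))
c=cams.get_calibration("top");im=cams.grab_frame("top");cv2.imwrite("pics/t3.png",im[:,:,::-1])
for b in blobs(im,'green',20): print(b,cast(c,b,s["position"][2]+.020))
go([.5565,.0427,.06],.262)
E
```

```text
(257.4, 284.6, 2868, (221, 255, 74, 62)) [0.5549133  0.04417368 0.19492114]
(260.1, 224.1, 1463, (213, 209, 98, 48)) [0.54825327 0.07359141 0.19492114]
(257.7, 198.9, 676, (219, 189, 78, 30)) [0.54436679 0.08424499 0.19492114]
clock 4.65 pos [0.5555 0.0437 0.1746] rot [-1.57e+00 -1.00e-03  2.63e-01] F [-0.3  0.5 -1.7] w 0.0521
turn [-0.001  0.001  0.001] shift mm [  0.6 114.6  -1.3]
```

View pics/w3.png

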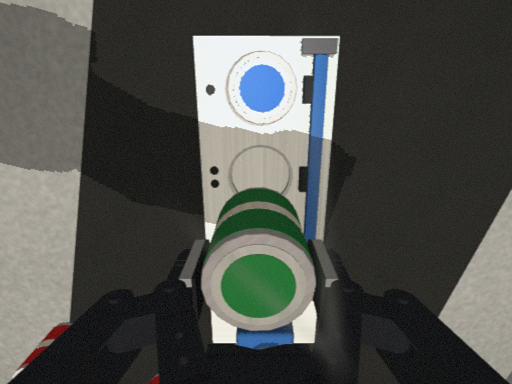

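Green tin held upright; pocket two's rim visible at about (260,172), the two dots at (214,170)/(214,184), blue lid at (262,88). Check the pocket position through this view.

```bash
python3 - <<'E'
from h import *
c=cams.get_calibration("wrist")
print("p2",cast(c,(260.5,173),.016)," L/R rim",cast(c,(230,173),.016),cast(c,(291,173),.016),"top",cast(c,(260,145),.016))
im=cv2.imread("pics/w3.png")[:,:,::-1].copy()
for b in blobs(im,'blue',300): print(b,cast(c,b,.072))
print("plate corners",cast(c,(193,38),.016),cast(c,(340,37),.016))
E
```

```text
p2 [0.55633187 0.05007934 0.016     ]  L/R rim [0.52609575 0.04192966 0.016     ] [0.58656841 0.05822914 0.016     ] top [0.54827977 0.07774618 0.016     ]
(263.6, 338.2, 826, (237, 327, 56, 22)) [ 0.60078073 -0.10273902  0.072     ]
(309.8, 213.7, 420, (304, 170, 12, 72)) [0.60291347 0.04044928 0.072     ]
(261.9, 87.9, 1520, (241, 65, 43, 47)) [0.53545923 0.12905497 0.072     ]
(318.5, 93.8, 894, (311, 54, 17, 84)) [0.57815291 0.13617998 0.072     ]
plate corners [0.46564052 0.15434752 0.016     ] [0.59173763 0.18916486 0.016     ]
```

>>> send_rows(series="0 0 0 1 25 0.5 0.4;0 0 0 1 50 0.5 0.4;0 0 0 1 75 0.5 0.4;0 0 0 1 95 0.5 0.4;0 0 0 1 106 0.5 0.4;0 0 0 1 109 0.5 0.4;0 0 0 1 111 0.5 0.4;0 0 0 1 113 0.5 0.4;0 0 0 1 115 0.5 0.4;0 0 0 1 117 0.5 0.4;0 0 0 1 117 0.5 0.4;0 0 0 1 117 0.5 0.4")

```text
clock: 5.65
position: [0.5566, 0.0431, 0.0576]
tool_rot: [-1.571, -0.0, 0.262]
force: [0.3, 0.5, -0.7]
grip_width: 0.0521
```

```bash
python3 - <<'E'
from h import *
go([.5567,.044,.05],.262)
im=cams.grab_frame("wrist");cv2.imwrite("pics/w4.png",im[:,:,::-1])
E
```

```text
clock 5.65 pos [0.5566 0.0431 0.0576] rot [-1.571 -0.     0.262] F [ 0.3  0.5 -0.7] w 0.0521
turn [-0. -0.  0.] shift mm [0.3 7.6 0.9]
```

View pics/w4.png

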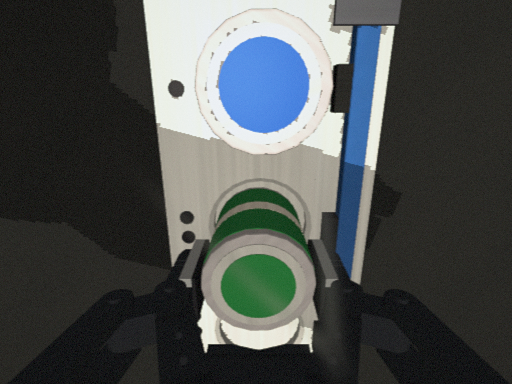

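Tin is about 4 mm into the pocket with no contact force; the rim at (260,185) rings it evenly. Lower to the floor.

>>> send_rows(series="0 0 0 0 1.5 0.5 0.4;0 0 0 0 3 0.5 0.4;0 0 0 0 4.5 0.5 0.4;0 0 0 0 6 0.5 0.4;0 0 0 0 6.5 0.5 0.4;0 0 0 0 6.5 0.5 0.4;0 0 0 0 6.5 0.5 0.4")

```text
clock: 6.28
position: [0.5564, 0.0435, 0.052]
tool_rot: [-1.57, -0.0, 0.262]
force: [-9.5, -0.0, 29.1]
grip_width: 0.0521
```

>>> send_rows(series="0 0 0 0 -0.5 0 0.4;0 0 0 0 -0.5 0 0.55;0 0 0 0 -0.5 0 0.7;0 0 0 0 -0.5 0 0.9;0 0 0 0 -0.5 0 1;0 0 0 0 -0.5 0 1;0 0 0 0 -0.5 0 1;0 0 0 0 -0.5 0 1;0 0 0 0 -10 0 1;0 0 0 0 -30 0 1;0 0 0 0 -60 0 1;0 0 0 0 -90 0 1;0 0 0 0 -120 0 1;0 0 0 0 -140 0 1;0 0 0 0 -140 0 1")

```text
clock: 7.53
position: [0.558, 0.0435, 0.1955]
tool_rot: [-1.571, -0.006, 0.262]
force: [0.1, 0.3, 0.8]
grip_width: 0.0857
```

```bash
python3 - <<'E'
from h import *
c=cams.get_calibration("wrist");im=cams.grab_frame("wrist");cv2.imwrite("pics/w5.png",im[:,:,::-1])
for k in('green','blue'):
  for b in blobs(im,k,300): print(k,b,cast(c,b,.072))
for n in("side","top"):
  c=cams.get_calibration(n);im=cams.grab_frame(n);cv2.imwrite(f"pics/{n}5.png",im[:,:,::-1])
  for k in('green','blue','red'):
   for b in blobs(im,k,20):
    q=cast(c,b,.072)
    if -.45<q[1]<.4 and .4<q[0]<.7: print(n,k,b,q)
go([.508,-.398,.2],.262)
E
```

```text
green (255.3, 187.0, 894, (238, 170, 36, 35)) [0.55566436 0.0451033  0.072     ]
blue (256.7, 324.1, 1428, (236, 291, 52, 57)) [ 0.59728687 -0.10633963  0.072     ]
blue (257.7, 88.9, 1270, (238, 68, 40, 43)) [0.53586348 0.12772253 0.072     ]
blue (306.6, 163.6, 1894, (296, 58, 23, 221)) [0.59436542 0.07813444 0.072     ]
side green (252.4, 220.7, 36, (245, 217, 15, 7)) [0.55381467 0.07820202 0.072     ]
side green (252.1, 211.8, 44, (248, 208, 9, 8)) [0.55564202 0.04285734 0.072     ]
side blue (257.9, 249.2, 29, (251, 246, 15, 6)) [0.53541482 0.18150983 0.072     ]
side blue (257.9, 242.7, 36, (251, 240, 16, 6)) [0.53573448 0.15912088 0.072     ]
side blue (258.0, 233.0, 57, (253, 229, 11, 9)) [0.53593135 0.12441475 0.072     ]
side blue (236.6, 226.0, 112, (228, 195, 17, 58)) [0.60132277 0.09901932 0.072     ]
side blue (242.6, 181.2, 124, (237, 172, 11, 18)) [ 0.59147602 -0.09150036  0.072     ]
side red (290.4, 154.1, 28, (286, 151, 10, 6)) [ 0.4218742  -0.23225664  0.072     ]
side red (291.9, 147.1, 40, (286, 143, 14, 8)) [ 0.41431163 -0.27197804  0.072     ]
side red (292.5, 140.0, 24, (289, 138, 8, 5)) [ 0.4098384  -0.31398029  0.072     ]
top blue (300.4, 179.9, 126, (292, 170, 22, 19)) [ 0.59402888 -0.12545267  0.072     ]
top blue (271.9, 172.6, 22, (264, 170, 18, 6)) [ 0.62043661 -0.03747985  0.072     ]
top red (367.5, 236.8, 60, (363, 233, 10, 9)) [ 0.40968712 -0.32060812  0.072     ]
top red (389.6, 204.4, 62, (385, 200, 10, 10)) [ 0.50741852 -0.39629317  0.072     ]
top red (356.0, 203.9, 56, (352, 200, 9, 9)) [ 0.51234525 -0.29305601  0.072     ]
top red (303.6, 171.1, 133, (297, 165, 15, 13)) [ 0.62203772 -0.13678581  0.072     ]
clock 7.68 pos [0.5561 0.0436 0.1909] rot [-1.571 -0.     0.262] F [-0.1  0.  -1.2] w 0.0854
turn [-0.  0.  0.] shift mm [-160.9   -9.2 -414. ]
```

View pics/w5.png

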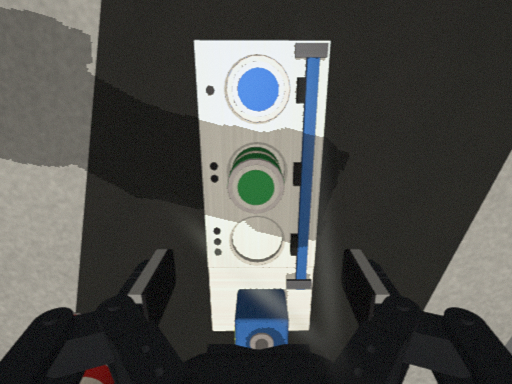

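View pics/side5.png

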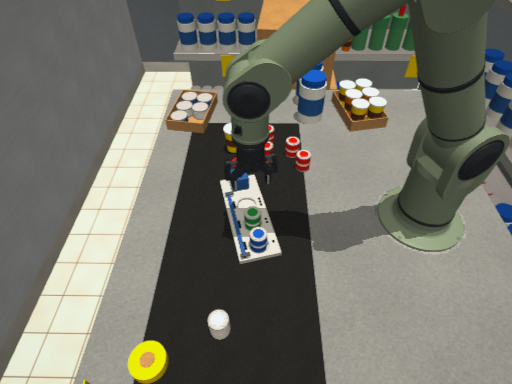

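Green reads seated: lid at (255,187) in the wrist view, 84–85 mm from the blue lid in both views, which matches the pocket pitch. Now to the red tin.

>>> send_rows(series="0 0 0 -14 -9 -36 1;0 0 0 -28 -9 -72 1;0 0 0 -42 -9 -108 1;0 0 0 -56 -9 -144 1;0 0 0 -70 -9 -180 1;0 0 0 -84 -9 -216 1;0 0 0 -98 -9 -252 1;0 0 0 -112 -9 -288 1;0 0 0 -126 -9 -324 1;0 0 0 -140 -9 -360 1;0 0 0 -154 -9 -396 1;0 0 0 -161 -9 -414 1;0 0 0 -161 -9 -414 1;0 0 0 -161 -9 -414 1;0 0 0 -161 -9 -414 1")

```text
clock: 8.93
position: [0.508, -0.397, 0.1988]
tool_rot: [-1.569, 0.001, 0.262]
force: [0.5, 0.4, 0.7]
grip_width: 0.0854
```

```bash
python3 - <<'E'
from h import *
c=cams.get_calibration("wrist");im=cams.grab_frame("wrist");cv2.imwrite("pics/w6.png",im[:,:,::-1])
for b in blobs(im,'red',300): print(b,cast(c,b,.066))
go([.508,-.398,.0445],.262)
E
```

```text
(258.5, 183.3, 868, (242, 167, 35, 34)) [ 0.50736632 -0.39402629  0.066     ]
(296.8, 69.6, 1242, (278, 49, 39, 43)) [ 0.51246421 -0.28953816  0.066     ]
(168.9, 69.9, 1275, (149, 49, 40, 43)) [ 0.40902383 -0.31755286  0.066     ]
clock 8.98 pos [ 0.5083 -0.3967  0.1991] rot [-1.569  0.     0.263] F [ 0.3 -0.3  0.8] w 0.0852
turn [-0.001  0.001 -0.   ] shift mm [ -0.5 154.6  -1.4]
```

View pics/w6.png

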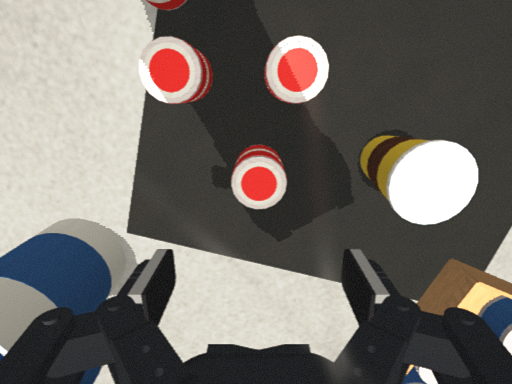

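Target disc at (258,183), other reds at (297,70) and (169,70), cup lid at (430,181), well clear. Grasp.

>>> send_rows(series="0 0 0 0 35 0 1;0 0 0 0 70 0 1;0 0 0 -0.5 105 0 1;0 0 0 -0.5 135 0 1;0 0 0 -0.5 150 0 1;0 0 0 -0.5 155 0 1;0 0 0 -0.5 155 0 0.8;0 0 0 -0.5 155 0 0.6;0 0 0 -0.5 155 0 0.5;0 0 0 -0.5 155 0 0.4;0 0 0 -0.5 155 0 0.4;0 0 0 -0.5 155 0 0.4;0 0 0 -0.5 155 0 0.4;0 0 0 -0.5 155 0 0.4;0 0 0 -0.5 155 0 0.4;0 0 0 -0.5 155 0 0.4", force=40)

```text
clock: 10.32
position: [0.5084, -0.3984, 0.0466]
tool_rot: [-1.572, -0.002, 0.262]
force: [0.2, 2.4, 8.6]
grip_width: 0.052
```

```bash
python3 - <<'E'
from h import *
c=cams.get_calibration("wrist");im=cams.grab_frame("wrist");cv2.imwrite("pics/w7.png",im[:,:,::-1])
for b in blobs(im,'red',300): print(b,cast(c,b,.066))
go([.5787,-.0385,.2],.262)
E
```

```text
(257.9, 280.0, 3618, (221, 249, 75, 63)) [ 0.50722615 -0.39451009  0.066     ]
(258.0, 220.0, 1578, (203, 204, 109, 54)) [ 0.49956649 -0.36577909  0.066     ]
(257.9, 195.1, 748, (217, 184, 83, 33)) [ 0.49664816 -0.35505681  0.066     ]
(155.3, 62.2, 1055, (124, 2, 45, 106)) [ 0.44876024 -0.31632747  0.066     ]
(352.9, 38.5, 7051, (304, 0, 100, 87)) [ 0.51346131 -0.29118217  0.066     ]
(127.3, 58.4, 2282, (81, 0, 66, 113)) [ 0.43907065 -0.31765806  0.066     ]
(43.1, 40.5, 6626, (0, 0, 89, 88)) [ 0.41032784 -0.3195201   0.066     ]
clock 10.37 pos [ 0.5084 -0.3984  0.0466] rot [-1.572 -0.002  0.262] F [-1.  2.  8.] w 0.0517
turn [0.001 0.    0.002] shift mm [ 161.4 -153.6  329.2]
```

View pics/w7.png

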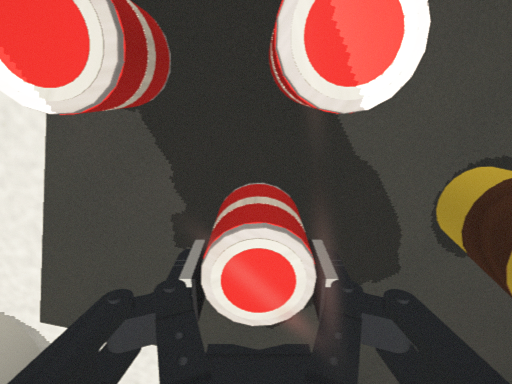

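Red tin gripped, disc at (258,280), about 2 mm further forward in the jaws than green was, so I correct for that. Lift and carry high over the plunger.

>>> send_rows(series="0 0 0 0 -20 0 0.4;0 0 0 0 -55 0 0.4;0 0 0 0 -90 0 0.4;0 0 0 0 -125 0 0.4;0 0 0 0 -155 0 0.4;0 0 0 10 -165 20 0.4;0 0 0 25 -165 51 0.4;0 0 0 40 -165 82 0.4;0 0 0 55 -165 113 0.4;0 0 0 70 -165 144 0.4;0 0 0 85 -165 175 0.4;0 0 0 100 -165 206 0.4;0 0 0 115 -165 237 0.4;0 0 0 130 -165 268 0.4;0 0 0 145 -165 299 0.4;0 0 0 156 -165 319 0.4;0 0 0 161 -165 327 0.4;0 0 0 161 -165 327 0.4;0 0 0 161 -165 327 0.4")

```text
clock: 11.95
position: [0.5784, -0.0411, 0.2104]
tool_rot: [-1.571, -0.001, 0.262]
force: [-0.3, -1.1, -0.2]
grip_width: 0.0518
```

```bash
python3 - <<'E'
from h import *
s=monitor.observe();c=cams.get_calibration("wrist");im=cams.grab_frame("wrist");cv2.imwrite("pics/w8.png",im[:,:,::-1])
for b in blobs(im,'red',300): print(b,cast(c,b,s["position"][2]+.02))
for b in blobs(im,'green',300): print(b,cast(c,b,.072))
for b in blobs(im,'blue',300): print(b,cast(c,b,.072))
go([.579,-.041,.0580],.262)
E
```

```text
(38.1, 299.2, 511, (24, 287, 30, 25)) [ 0.48164322 -0.07319667  0.23038663]
(54.2, 275.1, 470, (29, 266, 45, 25)) [ 0.48827993 -0.05790997  0.23038663]
(72.5, 259.8, 354, (50, 251, 38, 24)) [ 0.49571258 -0.04776814  0.23038663]
(258.0, 280.2, 3656, (221, 249, 75, 64)) [ 0.57719771 -0.03684812  0.23038663]
(257.7, 219.7, 1546, (203, 204, 109, 54)) [ 0.56934839 -0.0080788   0.23038663]
(258.3, 194.7, 708, (219, 184, 80, 32)) [0.56671267 0.00269886 0.23038663]
(258.6, 85.9, 1131, (240, 66, 38, 41)) [0.55560491 0.04562772 0.072     ]
(311.2, 93.0, 1774, (301, 0, 22, 207)) [0.60160533 0.05191881 0.072     ]
clock 12.0 pos [ 0.5782 -0.0419  0.2103] rot [-1.572 -0.     0.261] F [ 0.6 -0.6 -1.3] w 0.0519
turn [ 0.001 -0.001  0.   ] shift mm [  0.9 152.3   0.8]
```

View pics/w8.png

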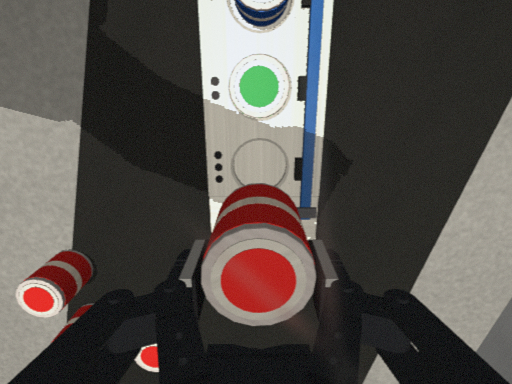

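Red tin is held over pocket three (rim at (260,165), three dots at left), and the green lid is at (258,86). In the same view, the tin matches pocket three to about 1 mm. Lower.

>>> send_rows(series="0 0 0 0.5 30 0 0.4;0 0 0 0.5 60 0 0.4;0 0 0 0.5 90 0 0.4;0 0 0 0.5 115 0 0.4;0 0 0 0.5 133 0 0.4;0 0 0 0.5 142 0 0.4;0 0 0 0.5 145 0 0.4;0 0 0 0.5 147 0 0.4;0 0 0 0.5 149 0 0.4;0 0 0 0.5 151 0 0.4;0 0 0 0.5 152 0 0.4;0 0 0 0.5 152 0 0.4;0 0 0 0.5 152 0 0.4")

```text
clock: 13.08
position: [0.5791, -0.0405, 0.0582]
tool_rot: [-1.571, -0.001, 0.262]
force: [0.4, -0.7, -1.7]
grip_width: 0.0521
```

```bash
python3 - <<'E'
from h import *
go([.579,-.041,.0515],.262)
im=cams.grab_frame("wrist");cv2.imwrite("pics/w9.png",im[:,:,::-1])
E
```

```text
clock 13.08 pos [ 0.5791 -0.0405  0.0582] rot [-1.571e+00 -1.000e-03  2.620e-01] F [ 0.4 -0.7 -1.7] w 0.0521
turn [0.    0.    0.001] shift mm [-0.2  6.7 -0.5]
```

View pics/w9.png

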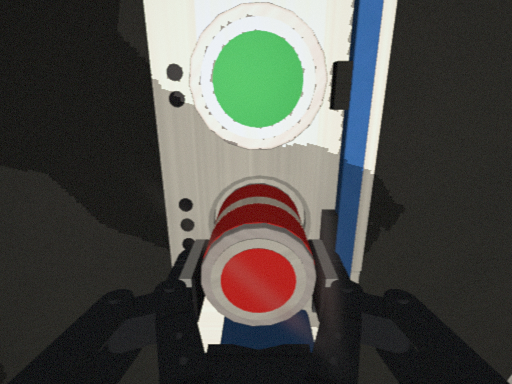

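The tin's base is inside the rim (rim top at (260,180)) and there is no contact force. Seat it.

>>> send_rows(series="0 0 0 0 1.5 0 0.4;0 0 0 0 3 0 0.4;0 0 0 0 4.5 0 0.4;0 0 0 0 6 0 0.4;0 0 0 0 6.5 0 0.4;0 0 0 0 6.5 0 0.4;0 0 0 0 6.5 0 0.4")

```text
clock: 13.72
position: [0.5789, -0.0404, 0.0524]
tool_rot: [-1.57, -0.0, 0.262]
force: [-7.9, 1.8, 26.9]
grip_width: 0.0519
```

>>> send_rows(series="0 0 0 0 -0.5 0 0.4;0 0 0 0 -0.5 0 0.55;0 0 0 0 -0.5 0 0.7;0 0 0 0 -0.5 0 0.9;0 0 0 0 -0.5 0 1;0 0 0 0 -0.5 0 1;0 0 0 0 -0.5 0 1;0 0 0 0 -0.5 0 1;0 0 0 0 -10 0 1;0 0 0 0 -30 0 1;0 0 0 0 -60 0 1;0 0 0 0 -95 0 1;0 0 0 0 -130 0 1;0 0 0 0 -155 0 1;0 0 0 0 -160 0 1;0 0 0 0 -160 0 1;0 0 0 0 -160 0 1")

```text
clock: 15.13
position: [0.5786, -0.0404, 0.2111]
tool_rot: [-1.571, 0.0, 0.262]
force: [-0.1, -0.3, -0.2]
grip_width: 0.0854
```

```bash
python3 - <<'E'
from h import *
c=cams.get_calibration("wrist");im=cams.grab_frame("wrist");cv2.imwrite("pics/w10.png",im[:,:,::-1])
for k in('green','blue','red'):
  for b in blobs(im,k,300): print(k,b,cast(c,b,.072),cast(c,b,.13)[:2])
for n in ["side"]:
  c=cams.get_calibration(n);im=cams.grab_frame(n);cv2.imwrite(f"pics/{n}10.png",im[:,:,::-1])
  for k in('green','blue','red'):
   for b in blobs(im,k,20):
    q=cast(c,b,.072)
    if -.2<q[1]<.4 and .4<q[0]<.7: print(n,k,b,q)
go([.608,-.13,.17],.262)
E
```

```text
green (258.2, 86.8, 1120, (240, 67, 37, 40)) [0.55557778 0.04558191 0.072     ] [0.555811   0.04472095]
blue (265.8, 245.4, 2196, (237, 222, 55, 66)) [ 0.60366193 -0.10296185  0.072     ] [ 0.59362049 -0.07208185]
blue (310.6, 94.4, 1805, (300, 0, 23, 208)) [0.60171832 0.05144218 0.072     ] [0.59209219 0.04932899]
red (38.5, 299.3, 514, (24, 288, 30, 24)) [ 0.37619222 -0.23440334  0.072     ] [ 0.41475671 -0.1754368 ]
red (265.0, 299.3, 1679, (240, 276, 50, 46)) [ 0.62095492 -0.16865445  0.072     ] [ 0.6072183  -0.12373719]
red (55.3, 275.5, 487, (28, 266, 47, 25)) [ 0.39298622 -0.19762061  0.072     ] [ 0.42796215 -0.14651383]
red (72.9, 260.2, 361, (50, 252, 40, 22)) [ 0.41023721 -0.17326538  0.072     ] [ 0.44152694 -0.12736285]
red (258.4, 179.9, 850, (242, 164, 34, 33)) [ 0.57771276 -0.03614188  0.072     ] [ 0.57321615 -0.01954002]
side green (252.3, 220.7, 34, (245, 217, 15, 7)) [0.5541224 0.0782051 0.072    ]
side green (252.1, 211.6, 47, (248, 208, 10, 8)) [0.55566281 0.04204468 0.072     ]
side blue (257.9, 249.2, 29, (251, 246, 15, 6)) [0.53541482 0.18150983 0.072     ]
side blue (257.8, 242.7, 36, (251, 240, 15, 6)) [0.53602633 0.15912402 0.072     ]
side blue (258.0, 233.0, 57, (253, 229, 11, 9)) [0.53593135 0.12441475 0.072     ]
side blue (236.5, 226.0, 117, (228, 195, 17, 58)) [0.60162681 0.09902242 0.072     ]
side blue (238.6, 179.5, 242, (229, 167, 19, 24)) [ 0.60554248 -0.099527    0.072     ]
side red (246.4, 201.2, 45, (239, 197, 15, 8)) [ 0.57520088 -0.0011993   0.072     ]
side red (246.0, 192.8, 42, (242, 190, 9, 7)) [ 0.57787327 -0.03799676  0.072     ]
side red (237.6, 162.0, 105, (231, 157, 14, 11)) [ 0.61373221 -0.18794464  0.072     ]
clock 15.23 pos [ 0.5782 -0.0404  0.2102] rot [-1.57   0.002  0.262] F [0.9 0.7 0.5] w 0.0856
turn [-0.     0.    -0.002] shift mm [  5.6  40.1 -94.2]
```

View pics/w10.png

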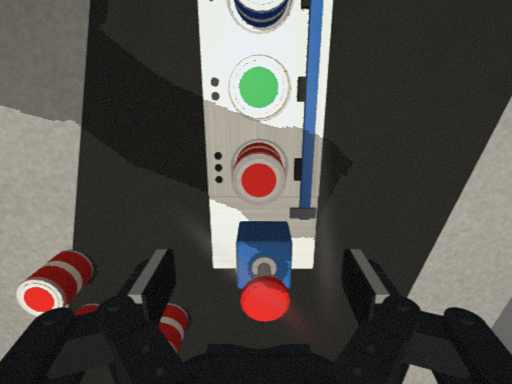

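Red reads seated: lid at (258,180), 84.7 mm from green, as the pitch requires. The plunger head is at (265,299). Move over it, shutting the fingers high.

>>> send_rows(series="0 0 0 1 0 -20 0.8;0 0 0 3 0 -50 0.5;0 0 0 5 0 -80 0.2;0 0 0 6 0 -93 0;0 0 0 6 0 -93 0;0 0 0 6 0 -93 0;0 0 0 6 0 -93 0;0 0 0 6 0 -93 0;0 0 0 6 0 -93 0;0 0 0 6 0 -93 0;0 0 0 6 0 -93 0;0 0 0 6 0 -93 0")

```text
clock: 16.23
position: [0.6088, -0.1285, 0.2114]
tool_rot: [-1.571, -0.0, 0.262]
force: [-0.3, -0.0, -0.3]
grip_width: -0.0002
```

```bash
python3 - <<'E'
from h import *
im=cams.grab_frame("wrist");cv2.imwrite("pics/w11.png",im[:,:,::-1])
im=cams.grab_frame("side");cv2.imwrite("pics/s11.png",cv2.resize(im[120:280,180:310,::-1],None,fx=3.7,fy=3.7))
im=cams.grab_frame("top");cv2.imwrite("pics/t11.png",im[:,:,::-1])
go([.6078,-.1285,.145],.262)
E
```

```text
clock 16.38 pos [ 0.6087 -0.1287  0.2113] rot [-1.571 -0.     0.262] F [-0.2 -0.8  0.1] w 0.0002
turn [0. 0. 0.] shift mm [-0.9 66.3  0.4]
```

View pics/w11.png

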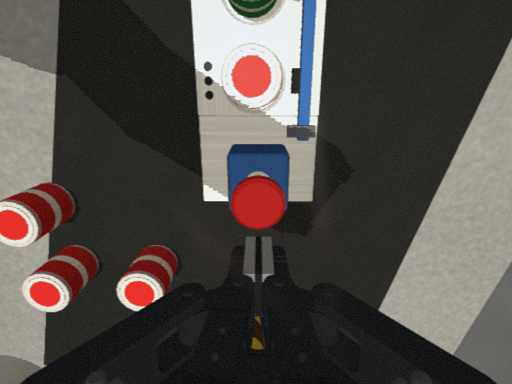

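View pics/s11.png

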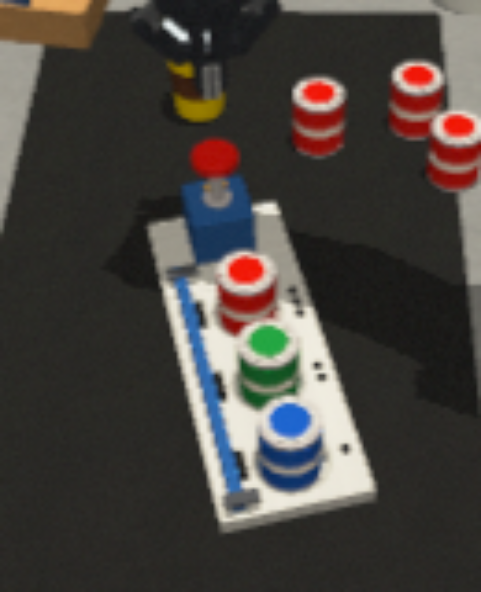

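The three tins stand in their pockets in the side view. The fingers are shut above the head, whose top is at (258,202) in the wrist view. Check that ray, then press.

```bash
python3 - <<'E'
from h import *
c=cams.get_calibration("wrist")
im=cv2.imread("pics/w11.png")[:,:,::-1].copy()
for b in blobs(im,'red',1500): print(b,cast(c,b,.13)); 
print(cast(c,(258,202),.13))
E
```

```text
(257.7, 202.5, 2238, (231, 176, 55, 54)) [ 0.60761516 -0.1258451   0.13      ]
[ 0.60773319 -0.12538157  0.13      ]
```

>>> send_rows(series="0 0 0 -1 20 1 0;0 0 0 -1 40 1 0;0 0 0 -1 55 1 0;0 0 0 -1 64 1 0;0 0 0 -1 68 1 0;0 0 0 -1 71 1 0;0 0 0 -1 74 1 0;0 0 0 -1 77 1 0;0 0 0 -1 77 1 0;0 0 0 -1 77 1 0")

```text
clock: 17.22
position: [0.6075, -0.1281, 0.1352]
tool_rot: [-1.571, -0.0, 0.262]
force: [-5.4, 1.4, 5.9]
grip_width: 0.0
```

```bash
python3 - <<'E'
from h import *
im=cams.grab_frame("wrist");cv2.imwrite("pics/w12.png",im[:,:,::-1])
go([.6078,-.1278,.1],.262)
E
```

```text
clock 17.27 pos [ 0.6075 -0.1281  0.1353] rot [-1.571 -0.     0.262] F [-4.7  0.8  6.1] w 0.0004
turn [-0. -0.  0.] shift mm [ 0.4 35.3  0.3]
```

View pics/w12.png

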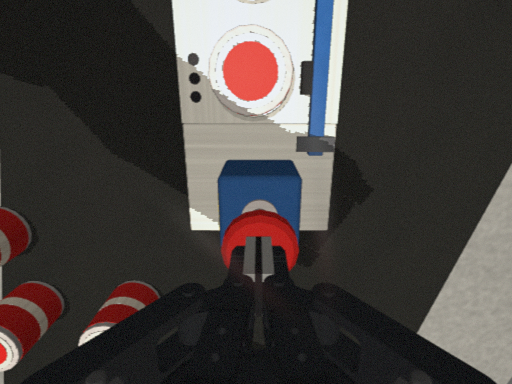

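Contact made: fingertips centred on the head at (259,240), push about 6 N. Push on to the stop.

>>> send_rows(series="0 0 0 0 3 0 0;0 0 0 0 6 0 0;0 0 0 0 9 0 0;0 0 0 0 12 0 0;0 0 0 0 15 0 0;0 0 0 0 18 0 0;0 0 0 0 21 0 0;0 0 0 0 24 0 0;0 0 0 0 27 0 0;0 0 0 0 29 0 0;0 0 0 0 31 0 0;0 0 0 0 32.5 0 0;0 0 0 0 32.5 0 0;0 0 0 0 32.5 0 0")

```text
clock: 18.43
position: [0.6078, -0.1282, 0.1025]
tool_rot: [-1.571, -0.001, 0.262]
force: [-2.9, 0.3, 6.9]
grip_width: 0.0001
```

>>> send_rows(series="0 0 0 0 1 0 0;0 0 0 0 2 0 0;0 0 0 0 2 0 0;0 0 0 0 2 0 0")

```text
clock: 18.77
position: [0.6079, -0.1282, 0.1011]
tool_rot: [-1.571, -0.001, 0.262]
force: [-5.6, 1.8, 15.5]
grip_width: 0.0001
```

The stop is reached at TCP 0.101 (predicted 0.101), with force rising past the spring's. A little more push for margin.

>>> send_rows(series="0 0 0 0 0.5 0 0;0 0 0 0 0.5 0 0;0 0 0 0 0.5 0 0;0 0 0 0 0.5 0 0;0 0 0 0 0.5 0 0")

```text
clock: 19.18
position: [0.608, -0.1283, 0.101]
tool_rot: [-1.571, -0.001, 0.262]
force: [-8.8, 1.5, 22.2]
grip_width: -0.0001
```

```bash
python3 - <<'E'
from h import *
c=cams.get_calibration("wrist");im=cams.grab_frame("wrist");cv2.imwrite("pics/w13.png",im[:,:,::-1])
for b in blobs(im,'red',300): print(b,cast(c,b,.072))
c=cams.get_calibration("side");im=cams.grab_frame("side")
for k in('green','blue','red'):
   for b in blobs(im,k,20):
    q=cast(c,b,.072)
    if -.2<q[1]<.4 and .4<q[0]<.7: print(k,b,q)
cv2.imwrite("pics/s13.png",cv2.resize(im[120:280,180:310,::-1],None,fx=3.7,fy=3.7))
cv2.imwrite("pics/s13f.png",im[:,:,::-1])
go([.6078,-.1278,.1],.262)
E
```

```text
(112.1, 313.9, 508, (87, 305, 49, 22)) [ 0.52733614 -0.20950174  0.072     ]
(13.3, 318.7, 624, (0, 305, 34, 32)) [ 0.46272947 -0.23092048  0.072     ]
(259.4, 233.0, 2167, (221, 210, 77, 60)) [ 0.60791121 -0.12499403  0.072     ]
(247.5, 65.1, 3630, (215, 30, 66, 72)) [ 0.57750749 -0.03533442  0.072     ]
green (252.1, 220.8, 33, (245, 217, 15, 7)) [0.55472793 0.07859971 0.072     ]
green (252.1, 211.6, 47, (248, 208, 10, 8)) [0.55566281 0.04204468 0.072     ]
blue (258.1, 249.2, 28, (250, 245, 16, 7)) [0.53483986 0.18150353 0.072     ]
blue (258.2, 242.6, 35, (251, 240, 15, 6)) [0.53486375 0.15876172 0.072     ]
blue (258.2, 233.0, 56, (253, 229, 11, 9)) [0.53533416 0.12440852 0.072     ]
blue (240.0, 224.6, 117, (231, 195, 18, 57)) [0.59124817 0.09359485 0.072     ]
blue (238.6, 181.1, 194, (229, 170, 19, 21)) [ 0.6051447  -0.09186159  0.072     ]
red (246.4, 201.1, 44, (239, 197, 15, 8)) [ 0.57521661 -0.0016281   0.072     ]
red (246.0, 192.6, 42, (242, 189, 9, 8)) [ 0.57790684 -0.0388931   0.072     ]
red (238.2, 172.1, 46, (232, 168, 13, 8)) [ 0.6088278 -0.1358598  0.072    ]
clock 19.28 pos [ 0.6079 -0.1283  0.101 ] rot [-1.571e+00 -1.000e-03  2.620e-01] F [-8.9  2.5 21.9] w 0.0002
turn [ 0.    -0.     0.001] shift mm [-0.   1.   0.5]
```

View pics/w13.png

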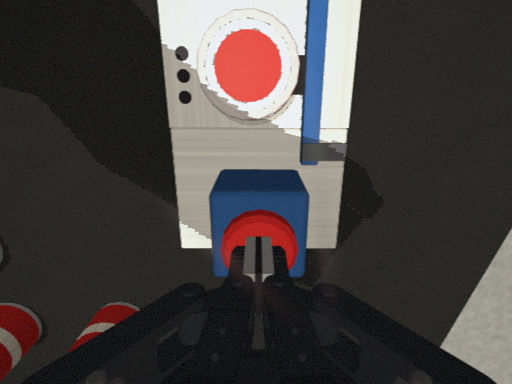

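View pics/s13.png

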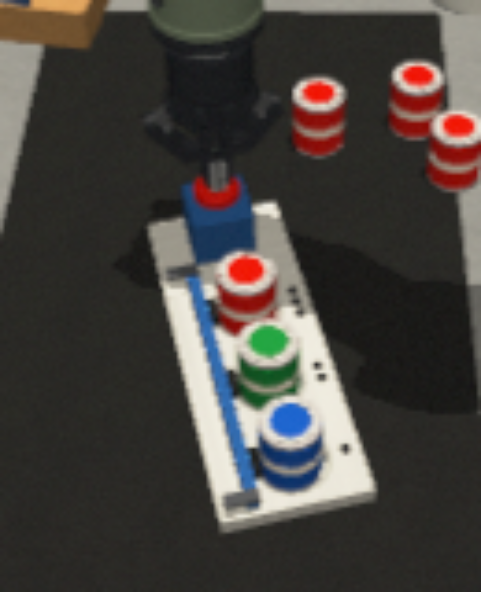

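The head is fully down at (215,190) in the side zoom, the clamp bar has moved up to the tins, and the tins haven't shifted. The push holds at 22 N, so I hand in while holding.

```bash
python3 - <<'E'
from workcell import bot
print(bot.job_done())
E
```

```text
the job is handed in; nothing more can be done
None
```

The job is handed in at about 19 s, with the arm still holding the plunger down; no verdict is reported.

**What I did:** I set the green tin down in the two-dot pocket and let go. I then set the rightmost red tin down in the three-dot pocket and let go. With the fingers shut, I pressed the plunger down to its stop.

**Last checks:**
- **Plunger:** the tool stopped at z = 0.101, as predicted for the third click. The push was steady at about 22 N, against about 8 N from the spring. The side view shows the head fully down and the clamp up against the tins.
- **Tins:** after release, the wrist view showed blue–green and green–red spacings of 85.0 and 84.7 mm, against 85 mm nominal. In the side view the lids moved by no more than about 1 mm during the press.
- **White tin and cup:** nothing came near them, but I did not measure them again at the end.
- **Disagreement:** the wrist camera read y about 2–4 mm higher than the other two cameras. I used a compromise, well within the pockets' clearance.

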